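# Hold a shaker's service cover over its flange on a guide pin

### The job

First move the steel guide pin from its green stand into the yellow-framed socket of the shaker's aluminium flange, fully home and upright, and let go of it. Then pick up the blue cover by its black grip, pass its yellow-framed guide hole down over the pin and finish while still holding the cover level and still, hovering about 15 mm above the flange with its four holes in line with the four holes below, so that a colleague can start the screws. Do not let the cover knock on the flange or rest on anything, and leave the bottle, the dish and the tube rack alone.

Things in the scene. Friction and masses are not known exactly. Their poses are not given: they have to be found in the camera images.
- flange (a point): Centre of the top face of the aluminium service flange on the white bench shaker, 70 mm above the table. The shaker is fixed to the bench, a 200 (x) by 190 (y) mm case 62 mm high; the flange, 140 (x) by 104 (y) mm, stands 8 mm above the case. z is up; the axes are those of the shaker. The four holes lie at x = +-50, y = +-34 mm, about a dark 50 by 46 mm opening with a short shaft below the face.
- socket (a point): Centre of the mouth of the guide socket in the flange's top face, at x +50, y +34 mm from the flange centre, framed by a yellow square: a plain round hole 11.5 mm wide with a small 1.5 mm chamfer, 22 mm deep, flat bottom.
- thread1 (a point): Centre of the mouth of a 7 mm screw hole in the flange's top face, at x +50, y -34 mm from the flange centre.
- thread2 (a point): The same, at x -50, y +34 mm.
- thread3 (a point): The same, at x -50, y -34 mm.
- pin_mid (a point): Centre of the guide pin, a loose plain steel pin 10 mm in diameter and 65 mm long (40 g) with both ends bevelled, its z axis along its length. It starts upright in the green stand with its foot 8 mm above the table, standing 47 mm out of the stand. Fully home in the socket its foot is 22 mm below the flange's face, it stands 43 mm out of it and its centre is 10.5 mm above the face. Grip it by its upper part.
- stand: Green plastic stand, fixed, 56 by 56 by 26 mm high, with one 12 mm hole 18 mm deep in its centre that holds the pin at the start. Origin at the centre of its underside. Stand and cover lie on either side of the shaker, the sides change.
- cover_grip (a point): Centre of the black bar grip of the loose blue cover (about 0.25 to 0.45 kg), 25 mm above the cover's underside. The cover is a flat plate 130 (x) by 96 (y) by 6 mm thick; the grip in its middle is 46 mm long along x, 22 mm wide along y, and rises 38 mm above the plate (44 mm above the underside). It starts lying flat on the table, grip up. z is up; the axes are those of the cover, and are to match those of the flange.
- cover_guide (a point): Centre of the cover's guide hole at its underside, 15 mm wide, framed by a yellow square on the top face, at x +50, y +34 mm from the cover's centre. It goes over the pin, above the socket.
- cover_hole1 (a point): Centre of a 9 mm screw hole of the cover at its underside, at x +50, y -34 mm. It belongs over thread1.
- cover_hole2 (a point): The same, at x -50, y +34 mm. It belongs over thread2.
- cover_hole3 (a point): The same, at x -50, y -34 mm. It belongs over thread3.
- reagent: Bystander: brown reagent bottle, blue cap, 60 mm wide, 120 mm high; origin at the centre of its underside. To be left alone.
- dish: Bystander: round white dish with screws, 84 mm wide, 18 mm high; origin at the centre of its underside. To be left alone.
- tube_rack: Bystander: orange rack of small tubes, 50 (x) by 140 (y) mm, 58 mm high; origin at the centre of its underside. To be left alone.

How it is judged:
On the way:
1. the guide pin stands fully home and upright in the flange's socket, let go (horizontal distance between pin_mid and socket below 0.004 m and z of pin_mid in the frame of flange between 0.004 and 0.0145 m and angle between pin_mid's own z axis and vertical below 0.1 rad and contact force between the fingers and pin below 0.2 N), for 0.2 s.
At the end, for the whole second after the job is handed in: Pin home in the socket (within 4 mm, upright within 0.1 rad). Cover held in the fingers over the pin, still, underside 5 to 26 mm above the flange, level within 0.08 rad, each hole within 4 mm of its hole below, not touching the shaker, touching the pin with under 2 N (horizontal distance between each of pin_mid, cover_guide and socket below 0.004 m and z of pin_mid in the frame of flange between 0.004 and 0.0145 m and angle between pin_mid's own z axis and vertical below 0.1 rad and z of cover_guide in the frame of flange between 0.005 and 0.026 m and z of cover_hole3 in the frame of flange between 0.005 and 0.026 m and angle between cover_grip's own z axis and vertical below 0.08 rad and horizontal distance between cover_hole1 and thread1 below 0.004 m and horizontal distance between cover_hole2 and thread2 below 0.004 m and horizontal distance between cover_hole3 and thread3 below 0.004 m and contact force between cover and the fingers above 2 N and contact force between cover and shaker below 0.3 N and contact force between cover and pin below 2 N and linear speed of cover below 0.02 m/s); the arm keeps its last pose, push and grip.
It fails at once if the cover knocks on the shaker (over 8 N) (contact force between cover and shaker above 8 N).
It fails at once if the bottle is pushed (over 25 mm) or tipped (distance of reagent from where it was at the start of the episode above 0.025 m or angle between reagent's own z axis and vertical above 0.3 rad).
It fails at once if the dish is pushed (over 25 mm) or tipped (distance of dish from where it was at the start of the episode above 0.025 m or angle between dish's own z axis and vertical above 0.3 rad).
It fails at once if the tube rack is pushed (over 25 mm) or tipped (distance of tube_rack from where it was at the start of the episode above 0.025 m or angle between tube_rack's own z axis and vertical above 0.3 rad).
It also fails if it takes over 64 s, if anything falls off the work surface, if the arm or the gripper's body presses on something with over 40 N, if the wrist force passes 120 N, or if a joint passes its speed limit or range.

### The arm

A 6-joint arm with a two-finger parallel gripper is mounted at the origin on the work surface. World frame = base frame: x ahead of the robot, y to its left, z up, the work surface at z = 0. Lengths are in m, angles in rad, forces in N, time in s.
With the tool pointing down it reaches from about 0.35 to 1 m from the base axis. Payload 7.1 kg.
Tool frame: the origin (TCP) lies between the finger pads; the fingertips stand 19 mm ahead of it and the grasp point (between the pads) is the TCP; z points along the fingers, y is the line along which they close (so a half turn about z gives the same grasp; the last joint's range is limited). The gripper opens to 85 mm and grips with 20 to 120 N. Pads are 22 mm wide; open, the fingers measure 114 mm over their backs; the gripper's body (76 mm by 85 mm) begins 54 mm behind the grasp point. The pads swing forward as they close: fully open they stand 13 mm farther back than shut.
Start: joints at [-1.24, 0.423, 1.63, -0, 1.089, -0.019], TCP at [0.214, -0.587, 0.25] pointing down, gripper open.
Joint ranges: [-3, 3], [-0.9, 2.11], [0.09, 2.58], [-1.31, 4.45], [0.11, 2.69], [-2.54, 2.54]. Speed limits (rad/s): [2.39, 2.39, 3.01, 3.14, 3.14, 3.14].

### API

Orientations are given as a unit quaternion [w, x, y, z].
In Python, from bench import status, get_image, camera_model, env gives the robot as it stands.
- The arm moves only by the tool send_rows, never from a script. Its argument "motion" is a list that holds one entry, the list of rows, each a list of 7 numbers: the shift along the tool's x, y, z in m, then the turn, a rotation vector about the tool's x, y, z in rad, then the closure in counts, from 0 (fully open) to 255 (shut). In form: [[[tx, ty, tz, rx, ry, rz, hand], ...]]. A call has exactly 10 rows; each row is the pose to reach, as a shift and turn from the pose commanded when the call began, along the tool's axes at that moment; what a row does not reach only later rows make up. A row lasts 1/12 s, in which the tool goes at most 41.7 mm and 7.16 degrees, less where a joint would pass 70% of its speed; a pose out of reach is approached as far as the arm can. A call with a gripper value outside its range is refused whole. The fingers move at their own pace and stop on an object; "force" is the grip in N (left out, the last holds). Time passes only in rows, so rows that repeat a pose let the fingers close, or fill a call up. It gives the time, the measured TCP pose, the force, the opening and the grip force at its end, in the units of the state.
- status.read_state(): the state, without advancing time (a new reading comes with each control period).
- get_image(name): name is "side" or "top"; returns the picture (400x640x3 uint8, blue, green, red); there is no depth.
- camera_model(name): a dict with "fx", "fy", "cx", "cy" (pixels), "origin" and "rotation" of the camera in the world. Camera axes: x right, y down, z forward; pixel columns grow to the right and rows downward; lengths in m; the calibration is good to about 2 mm. A picture is of the moment at which its call begins. camera_model takes no time and is no camera call.
- env.finish_job(): hands the job in; it is judged then, once.
The state is a dict: "clock": time; "q": joint angles; "dq": joint speeds; "joint_efforts": joint torques, N m; "tool_pos": TCP position; "orientation": TCP orientation; "ft_force": force on the tool from outside, world axes, zero at the start; "ft_torque": the same for the moment, N m; "finger_gap": opening from 0.0 (shut) to 1.0 (fully open); "grasp_force": force on a finger pad.
Only numpy, scipy, OpenCV 4.12 (cv2) and the standard library are available. Lean on these libraries where they do the work, as an engineer would, in place of code of your own. Each camera call takes 0.05 s, during which the arm holds its last target. There are 200 camera calls.

## Working session

There is one attempt and no reset: what is moved stays moved. The work goes in short steps, Python scripts to look and compute and a tool call to move; the robot and the scene stay as the last step left them, time stands still between calls to the robot, and variables do not carry over. Pictures are saved under pics/ and viewed, at most 10 in all, crops included, and the job is handed in when it is done.

Besides the shell and the picture viewer there is one more tool, called after "Request:" as a command line: name --argument value ..., lists and objects as JSON in quotes. send_rows: Moves the arm, as the interface text tells. Its arguments: {"type":"object","properties":{"motion":{"type":"array","items":{"type":"array","items":{"type":"array","items":{"type":"number"}}}},"force":{"type":"number"}},"required":["motion"]}

```bash
mkdir -p pics; ls
python3 - <<'E'
from bench import status, get_image, camera_model, env
import cv2
for n in("side","top"):
    cv2.imwrite(f"pics/{n}0.png",get_image(n)); c=camera_model(n); print(n,c)
s=status.read_state(); print(s)
E
```

```text
pics
side {'fx': 369.61398887458245, 'fy': 369.61398887458245, 'cx': 313.9000147471091, 'cy': 199.50814180402742, 'origin': array([ 0.41801115, -0.49721106,  0.71180858]), 'rotation': array([-0.34985628,  0.92483202, -0.13858034,  0.05551401])}
top {'fx': 443.69468392540585, 'fy': 443.69468392540585, 'cx': 321.20172730857377, 'cy': 205.44747120962532, 'origin': array([0.5119331 , 0.03386608, 1.12894464]), 'rotation': array([ 0.02258451, -0.69718695,  0.71596357, -0.02857373])}
{'clock': 0.1, 'q': array([-1.24001836e+00,  4.23802489e-01,  1.63060388e+00, -3.45366400e-05,
        1.08859901e+00, -1.89795645e-02]), 'dq': array([ 0.00115202, -0.00196735, -0.00135918, -0.00059576, -0.000187  ,
        0.00048229]), 'joint_efforts': array([-2.46843774e-04, -5.58427978e+01, -2.82445747e+01, -6.79965115e-05,
        2.94160360e-03,  2.08909967e-05]), 'tool_pos': array([ 0.21404578, -0.58670982,  0.24960344]), 'orientation': array([-6.95422432e-04,  9.84745999e-01,  1.73996607e-01, -1.24784206e-04]), 'ft_force': array([0.54318711, 0.41804742, 0.36164854]), 'ft_torque': array([ 0.01390782,  0.04074598, -0.00159223]), 'grasp_force': 0.0, 'finger_gap': 0.9967417190584741}
```

View pics/side0.png

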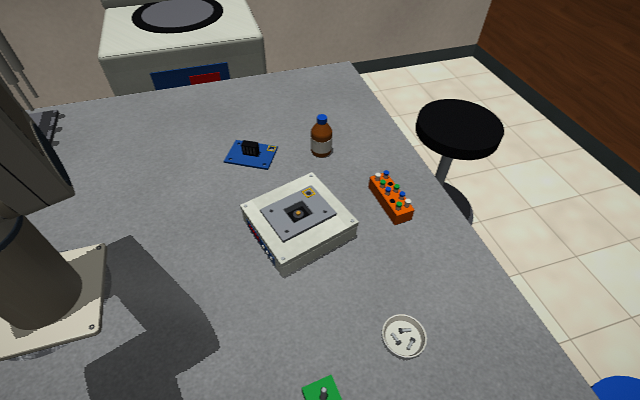

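View pics/top0.png

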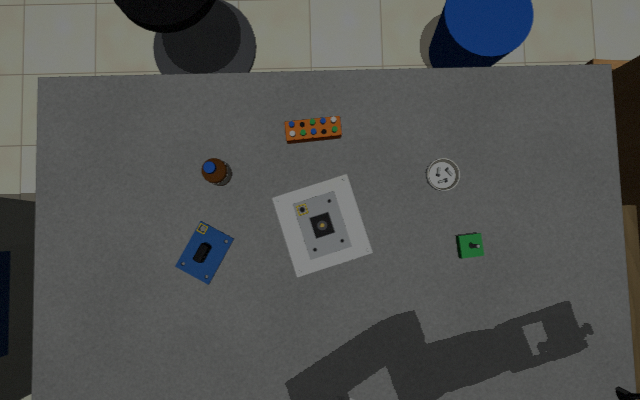

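The top view shows the shaker near (322,225), the cover at (205,252), and the stand at (470,245). The dish, rack and bottle lie beyond them. Next I enlarge the details.

Run:
```python
import cv2,numpy as np
t=cv2.imread("pics/top0.png"); s=cv2.imread("pics/side0.png")
def crop(i,x,y,w,h,k): 
    c=cv2.resize(i[y:y+h,x:x+w],None,fx=k,fy=k,interpolation=cv2.INTER_CUBIC)
    return cv2.convertScaleAbs(c,alpha=1.5)
m=np.zeros((600,800,3),np.uint8)
def put(c,x,y): m[y:y+c.shape[0],x:x+c.shape[1]]=c
put(crop(t,284,186,80,80,5),0,0)    # top shaker
put(crop(t,170,215,70,75,5),400,0)  # cover top
put(crop(s,255,175,90,66,4),0,400-0 if 400+264<=600 else 336) # side shaker flange
put(crop(s,220,130,64,44,5),400,375) # side cover
put(crop(t,452,225,16*2,16*2,2),736,0) if 0 else None
cv2.imwrite("pics/mos.png",m)
m2=np.zeros((400,640,3),np.uint8)
c=crop(t,450,225,40,40,8); m2[:320,:320]=c
c=crop(s,300,372,40,28,8); m2[:224,320:]=c
cv2.imwrite("pics/mos2.png",m2)
```

```text
(no output)
```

View pics/mos.png

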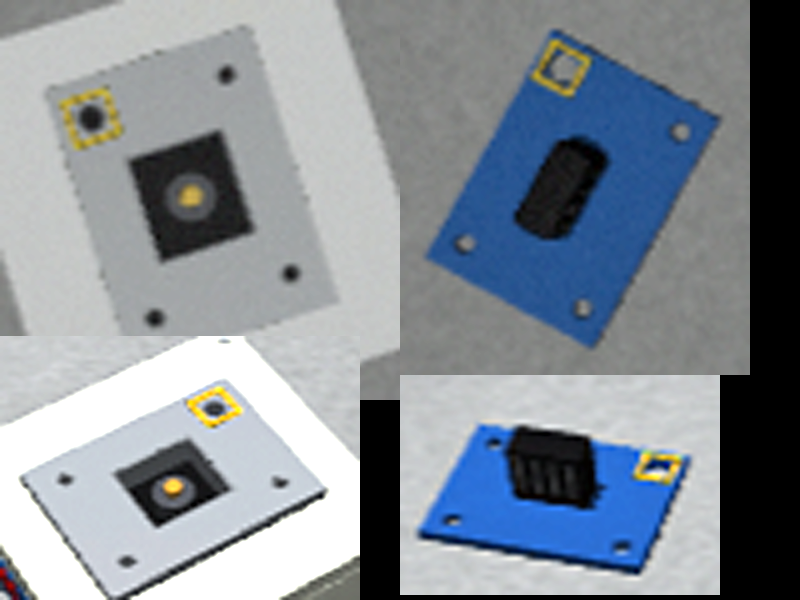

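View pics/mos2.png

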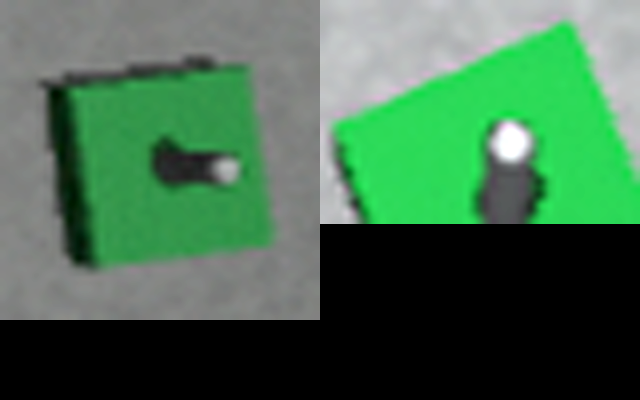

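```bash
cat > h.py <<'E'
import numpy as np
from scipy.spatial.transform import Rotation as R
from scipy.optimize import least_squares
from bench import status, get_image, camera_model, env
CAM={n:camera_model(n) for n in("side","top")}
def rot(q): return R.from_quat(np.roll(q,-1))
def proj(n,P):
    c=CAM[n]; p=rot(c["rotation"]).inv().apply(np.atleast_2d(P)-c["origin"])
    return p[:,:2]/p[:,2:]*c["fx"]+[c["cx"],c["cy"]]
def ray(n,uv,z):
    c=CAM[n]; d=rot(c["rotation"]).apply(np.c_[(np.atleast_2d(uv)-[c["cx"],c["cy"]])/c["fx"],np.ones(len(np.atleast_2d(uv)))])
    return c["origin"]+d*((z-c["origin"][2])/d[:,2])[:,None]
def src(p,k,x0,y0): return (np.array(p)+.5)/k-.5+[x0,y0]
H=np.array([[50,34],[50,-34],[-50,34],[-50,-34]])*1e-3
def fit(P,L):
    """2D rigid fit of local L to world P -> centre, yaw, residual"""
    f=lambda v:(v[:2]+L@np.array([[np.cos(v[2]),np.sin(v[2])],[-np.sin(v[2]),np.cos(v[2])]])-P).ravel()
    d=P[0]-P[2]; r=least_squares(f,[*P.mean(0),np.arctan2(d[1],d[0])]); return r.x,np.abs(r.fun).max()
E
python3 - <<'E'
from h import *
np.set_printoptions(precision=4,suppress=True)
A={"fl top":("top",src([(92,118),(226,75),(154,318),(291,272)],5,284,186),.07),
"fl side":("side",src([(215,72),(280,146),(66,144),(127,225)],4,255,175),.07),
"cov top":("top",src([(162,67),(280,132),(65,243),(183,308)],5,170,215),.006),
"cov side":("side",src([(260,91),(222,171),(93,66),(53,144)],5,220,130),.006)}
for k,(n,uv,z) in A.items(): print(k,fit(ray(n,uv,z)[:,:2],H))
print("stand",ray("top",src([(68,90),(248,65),(275,243),(98,268)],8,450,225),.026).mean(0))
print("pin top",ray("top",src([(226,169)],8,450,225),.073),"side",ray("side",src([(190,141)],8,300,372),.073))
print("dish",ray("top",[(443,174)],.018),"bot",ray("top",[(209,168)],.12),"rack",ray("top",[(313,128)],.058))
print(rot(status.read_state()["orientation"]).as_matrix())
E
```

```text
fl top (array([0.5425, 0.0238, 0.2853]), np.float64(0.0007123023525750227))
fl side (array([0.5444, 0.0218, 0.2863]), np.float64(0.00032187798308958016))
cov top (array([ 0.4836,  0.3206, -0.5196]), np.float64(0.00030233360287412747))
cov side (array([ 0.4861,  0.3203, -0.5149]), np.float64(0.0013193032314652298))
stand [ 0.4827 -0.3459  0.026 ]
pin top [[ 0.4827 -0.3457  0.073 ]] side [[ 0.4839 -0.3468  0.073 ]]
dish [[ 0.6639 -0.2867  0.018 ]] bot [[0.6776 0.2788 0.12  ]] rack [[0.7802 0.0387 0.058 ]]
[[ 0.9395  0.3427 -0.0005]
 [ 0.3427 -0.9394  0.0013]
 [-0.     -0.0014 -1.    ]]
```

```bash
cat >> h.py <<'E'
def go(p,yaw=None):
    """tool-frame shift and turn from the current pose to TCP p, tool down, tool x at yaw"""
    s=status.read_state(); T=rot(s["orientation"])
    y=np.arctan2(*T.as_matrix()[[1,0],0]) if yaw is None else yaw
    G=R.from_euler("z",y)*R.from_euler("x",np.pi)
    print("t",np.round(s["clock"],2),"pos",s["tool_pos"].round(4),"yaw",round(np.arctan2(*T.as_matrix()[[1,0],0]),4),"q",s["q"].round(2),"F",s["ft_force"].round(1),"gap",round(s["finger_gap"],3),"grip",round(s["grasp_force"],1))
    print("shift",T.inv().apply(np.array(p)-s["tool_pos"]).round(4),"turn",(T.inv()*G).as_rotvec().round(4))
E
python3 -c "
from h import *
go([.4833,-.3463,.13],.2858)"
```

```text
t 0.1 pos [ 0.214  -0.5867  0.2496] yaw 0.3498 q [-1.24  0.42  1.63 -0.    1.09 -0.02] F [0.5 0.4 0.4] gap 0.997 grip 0.0
shift [ 0.3353 -0.1334  0.1198] turn [-0.0014  0.      0.064 ]
```

Request:
send_rows --motion '[[[0.034,-0.013,0.012,0,0,0.006,0],[0.067,-0.027,0.024,0,0,0.013,0],[0.1,-0.04,0.036,0,0,0.019,0],[0.134,-0.053,0.048,0,0,0.026,0],[0.168,-0.067,0.06,0,0,0.032,0],[0.201,-0.08,0.072,0,0,0.038,0],[0.235,-0.093,0.084,0,0,0.045,0],[0.268,-0.107,0.096,0,0,0.051,0],[0.302,-0.12,0.108,0,0,0.058,0],[0.3353,-0.1334,0.1198,-0.0014,0,0.064,0]]]' --force 40

```text
clock: 0.93
tool_pos: [0.4845, -0.3454, 0.1297]
orientation: [0.001, 0.99, 0.142, -0.0]
ft_force: [1.2, 0.5, -0.9]
finger_gap: 0.998
grasp_force: 0.0
```

```bash
python3 -c "
from h import *
import cv2
go([.4833,-.3463,.058],.2858)
s=get_image('side');t=get_image('top')
c=lambda i,x,y,w,h,k:cv2.resize(i[y:y+h,x:x+w],None,fx=k,fy=k,interpolation=cv2.INTER_CUBIC)
cv2.imwrite('pics/a.png',np.hstack([c(s,260,300,100,100,4),c(t,420,200,100,100,4)]))
"
```

```text
t 0.93 pos [ 0.4845 -0.3454  0.1297] yaw 0.2854 q [-0.64  0.54  1.77 -0.    0.83  0.65] F [ 1.2  0.5 -0.9] gap 0.998 grip 0.0
shift [-0.0014  0.0004  0.0717] turn [ 0.001   0.0002 -0.0004]
```

View pics/a.png

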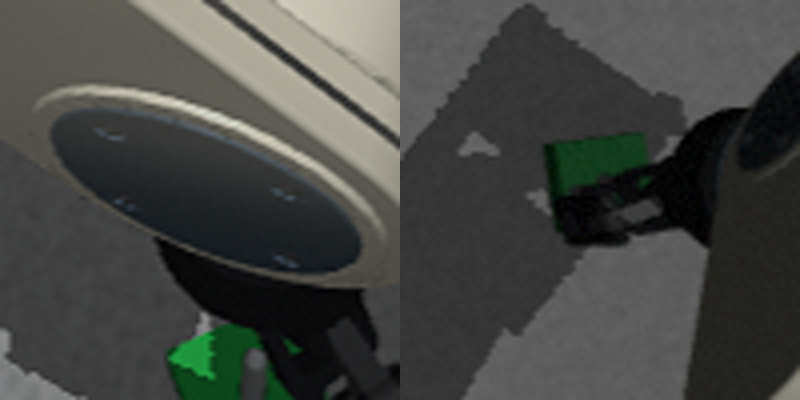

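The side view shows the pin at about (255,360) in the crop, next to the open fingers and clear of them. The top view is mostly blocked by the arm, so I descend on the estimate.

Request:
send_rows --motion '[[[0,0,0.012,0,0,0,0],[0,0,0.024,0,0,0,0],[0,0,0.036,0,0,0,0],[0,0,0.048,0,0,0,0],[0,0,0.06,0,0,0,0],[0,0,0.072,0,0,0,0],[0,0,0.072,0,0,0,100],[0,0,0.072,0,0,0,150],[0,0,0.072,0,0,0,255],[0,0,0.072,0,0,0,255]]]' --force 40

```text
clock: 1.87
tool_pos: [0.4839, -0.3474, 0.0591]
orientation: [0.001, 0.99, 0.142, 0.001]
ft_force: [-0.9, -0.2, 0.4]
finger_gap: 0.449
grasp_force: 0.0
```

Request:
send_rows --motion '[[[0,0,0,0,0,0,255],[0,0,0,0,0,0,255],[0,0,0,0,0,0,255],[0,0,0,0,0,0,255],[0,0,0,0,0,0,255],[0,0,0,0,0,0,255],[0,0,0,0,0,0,255],[0,0,0,0,0,0,255],[0,0,0,0,0,0,255],[0,0,0,0,0,0,255]]]'

```text
clock: 2.7
tool_pos: [0.4839, -0.3472, 0.0592]
orientation: [0.001, 0.99, 0.142, 0.0]
ft_force: [0.1, 1.0, 5.3]
finger_gap: 0.105
grasp_force: 39.3
```

```bash
python3 -c "
from h import *
go([.4833,-.3463,.16],.2858)
"
```

```text
t 2.7 pos [ 0.4839 -0.3472  0.0592] yaw 0.2858 q [-0.64  0.65  1.79 -0.    0.7   0.64] F [0.1 1.  5.3] gap 0.105 grip 39.3
shift [-0.0003 -0.0008 -0.1008] turn [ 0.0022 -0.0007  0.    ]
```

Request:
send_rows --motion '[[[0,0,-0.01,0,0,0,255],[0,0,-0.025,0,0,0,255],[0,0,-0.04,0,0,0,255],[0,0,-0.06,0,0,0,255],[0,0,-0.08,0,0,0,255],[0,0,-0.095,0,0,0,255],[0,0,-0.1,0,0,0,255],[0,0,-0.1,0,0,0,255],[0,0,-0.1,0,0,0,255],[0,0,-0.1,0,0,0,255]]]'

```text
clock: 3.53
tool_pos: [0.4828, -0.3464, 0.1575]
orientation: [0.0, 0.99, 0.142, -0.001]
ft_force: [0.5, 0.0, -0.4]
finger_gap: 0.105
grasp_force: 39.1
```

```bash
python3 -c "
from h import *
go([.5824,.0686,.16],.2858)
"
```

```text
t 3.53 pos [ 0.4828 -0.3464  0.1575] yaw 0.2858 q [-0.64  0.5   1.76 -0.    0.88  0.64] F [ 0.5  0.  -0.4] gap 0.105 grip 39.1
shift [ 0.2125 -0.3701 -0.0027] turn [-0.0001  0.0011  0.    ]
```

Request:
send_rows --motion '[[[0.01,-0.018,0,0,0,0,255],[0.03,-0.053,0,0,0,0,255],[0.05,-0.088,0,0,0,0,255],[0.07,-0.123,0,0,0,0,255],[0.09,-0.158,0,0,0,0,255],[0.11,-0.193,0,0,0,0,255],[0.13,-0.228,0,0,0,0,255],[0.15,-0.262,0,0,0,0,255],[0.168,-0.294,0,0,0,0,255],[0.185,-0.324,0,0,0,0,255]]]'

```text
clock: 4.37
tool_pos: [0.5691, 0.0184, 0.1568]
orientation: [0.001, 0.99, 0.143, -0.001]
ft_force: [-0.4, -0.1, -0.1]
finger_gap: 0.104
grasp_force: 39.1
```

Request:
send_rows --motion '[[[0.014,-0.024,0,0,0,0,255],[0.022,-0.038,0,0,0,0,255],[0.027,-0.047,0.005,0,0,0,255],[0.027,-0.047,0.015,0,0,0,255],[0.027,-0.047,0.022,0,0,0,255],[0.027,-0.047,0.026,0,0,0,255],[0.027,-0.047,0.026,0,0,0,255],[0.027,-0.047,0.026,0,0,0,255],[0.027,-0.047,0.026,0,0,0,255],[0.027,-0.047,0.026,0,0,0,255]]]'

```text
clock: 5.2
tool_pos: [0.5825, 0.0683, 0.1324]
orientation: [0.001, 0.99, 0.142, 0.0]
ft_force: [-0.1, -0.0, -0.0]
finger_gap: 0.1
grasp_force: 39.1
```

```bash
python3 -c "
from h import *
import cv2
go([.5818,.0695,.131],.2858)
s=get_image('side');t=get_image('top')
cv2.imwrite('pics/s1.png',s);cv2.imwrite('pics/t1.png',t)
c=lambda i,x,y,w,h,k:cv2.convertScaleAbs(cv2.resize(i[y:y+h,x:x+w],None,fx=k,fy=k,interpolation=cv2.INTER_CUBIC),alpha=1.4)
cv2.imwrite('pics/b.png',np.hstack([c(s,270,150,80,80,5),c(t,264,166,80,80,5)]))
"
```

```text
t 5.2 pos [0.5825 0.0683 0.1324] yaw 0.2849 q [ 0.1   0.52  1.79 -0.    0.83  1.38] F [-0.1 -0.  -0. ] gap 0.1 grip 39.1
shift [-0.0004 -0.0014  0.0014] turn [ 0.0015 -0.0006 -0.0009]
```

View pics/b.png

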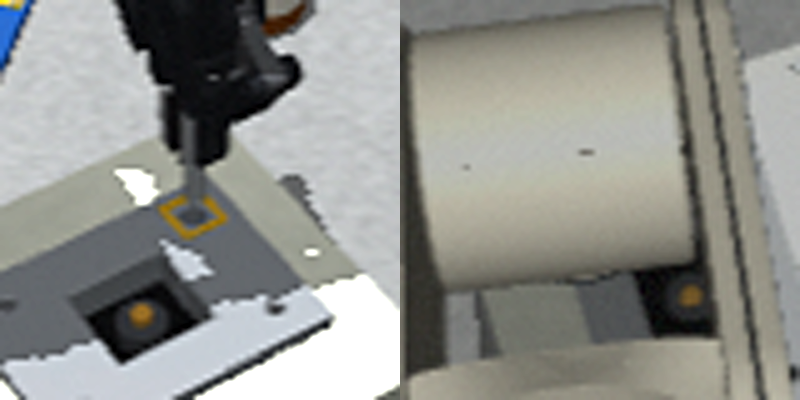

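The side crop shows the pin hanging over the yellow frame, with its axis at column ~195 and the foot near (195,210). The arm hides the socket in the top view. I compare this with the projection and zoom in.

```bash
python3 -c "
from h import *
import cv2
np.set_printoptions(precision=2,suppress=True)
s=cv2.imread('pics/s1.png')
x0,y0,k=290,165,15
m=cv2.convertScaleAbs(cv2.resize(s[y0:y0+40,x0:x0+40],None,fx=k,fy=k,interpolation=cv2.INTER_CUBIC),alpha=1.7)
S=ray('side',[(308.4,192.6)],.07)[0]; print(S)
J=lambda P:(proj('side',P)-[x0,y0]+.5)*k-.5
for h in (0,.011,.02,.03): print(h,J(S+[0,0,h]))
print('per mm x,y',J(S+[.001,0,.011])-J(S+[0,0,.011]),J(S+[0,.001,.011])-J(S+[0,0,.011]))
cv2.imwrite('pics/c.png',m)
"
```

```text
[0.58 0.07 0.07]
0 [[283. 421.]]
0.011 [[282.62 373.19]]
0.02 [[282.3  333.38]]
0.03 [[281.94 288.42]]
per mm x,y [[ 6.16 -1.36]] [[-1.83 -4.49]]
```

View pics/c.png

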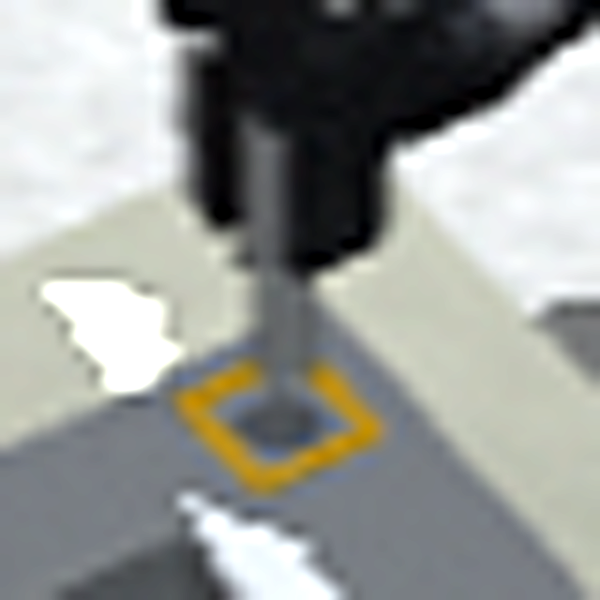

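```bash
python3 -c "
import cv2
s=cv2.imread('pics/s1.png',0)
print('     ',list(range(302,318)))
for r in range(172,198): print(r,s[r,302:318].tolist())
"
```

```text
[302, 303, 304, 305, 306, 307, 308, 309, 310, 311, 312, 313, 314, 315, 316, 317]
172 [55, 20, 7, 13, 24, 17, 8, 9, 8, 6, 6, 11, 9, 11, 9, 8]
173 [56, 20, 5, 11, 43, 35, 19, 13, 10, 12, 11, 8, 9, 5, 3, 1]
174 [81, 19, 5, 14, 43, 61, 48, 21, 7, 10, 12, 7, 8, 2, 49, 65]
175 [85, 27, 3, 12, 40, 61, 48, 19, 7, 7, 11, 10, 7, 21, 119, 149]
176 [81, 28, 5, 11, 40, 61, 46, 18, 8, 10, 10, 7, 8, 46, 119, 143]
177 [74, 25, 4, 11, 42, 59, 46, 18, 7, 9, 11, 8, 7, 43, 105, 136]
178 [93, 37, 1, 10, 40, 60, 46, 19, 7, 11, 13, 10, 6, 42, 102, 124]
179 [126, 73, 0, 7, 38, 59, 48, 20, 8, 12, 11, 10, 6, 42, 103, 122]
180 [121, 103, 71, 67, 59, 58, 46, 22, 11, 10, 12, 13, 3, 63, 112, 122]
181 [120, 121, 125, 95, 56, 57, 46, 18, 8, 9, 8, 0, 36, 99, 121, 118]
182 [118, 119, 121, 84, 46, 55, 44, 16, 1, 0, 38, 103, 124, 121, 119, 117]
183 [118, 118, 118, 121, 99, 69, 63, 43, 35, 103, 127, 123, 121, 117, 117, 117]
184 [116, 117, 118, 121, 99, 67, 59, 63, 64, 106, 124, 119, 119, 116, 117, 116]
185 [115, 119, 119, 122, 99, 67, 59, 62, 55, 80, 113, 120, 117, 116, 115, 116]
186 [119, 120, 121, 124, 101, 67, 59, 61, 56, 65, 86, 111, 120, 119, 118, 118]
187 [119, 121, 124, 110, 74, 55, 59, 61, 56, 67, 72, 85, 114, 121, 118, 119]
188 [120, 107, 80, 70, 62, 56, 60, 61, 57, 66, 73, 71, 87, 113, 121, 120]
189 [79, 70, 70, 77, 71, 60, 59, 60, 58, 71, 76, 73, 70, 86, 112, 120]
190 [70, 76, 85, 78, 77, 71, 62, 71, 70, 80, 84, 76, 72, 71, 86, 111]
191 [81, 77, 76, 76, 73, 67, 55, 60, 68, 79, 84, 82, 73, 72, 72, 94]
192 [80, 84, 76, 70, 57, 49, 48, 47, 47, 64, 78, 85, 81, 73, 72, 71]
193 [70, 81, 84, 63, 45, 46, 49, 47, 42, 58, 70, 81, 85, 81, 72, 71]
194 [74, 79, 85, 83, 65, 49, 48, 46, 52, 73, 87, 78, 77, 76, 73, 72]
195 [73, 72, 77, 85, 83, 75, 69, 76, 87, 78, 77, 76, 73, 73, 73, 73]
196 [73, 72, 73, 78, 85, 83, 86, 85, 70, 69, 73, 73, 72, 73, 74, 72]
197 [71, 70, 72, 73, 72, 77, 71, 69, 73, 74, 73, 73, 73, 73, 72, 73]
```

The pin is vertical, centred at column 308.45. The socket's centre is at column 308.0, so the pin is about 1 mm too far +x. I correct that and lower gently.

Request:
send_rows --motion '[[[-0.0009,-0.0006,0,0,0,0,255],[-0.0009,-0.0006,0.002,0,0,0,255],[-0.0009,-0.0006,0.005,0,0,0,255],[-0.0009,-0.0006,0.008,0,0,0,255],[-0.0009,-0.0006,0.01,0,0,0,255],[-0.0009,-0.0006,0.012,0,0,0,255],[-0.0009,-0.0006,0.0135,0,0,0,255],[-0.0009,-0.0006,0.015,0,0,0,255],[-0.0009,-0.0006,0.015,0,0,0,255],[-0.0009,-0.0006,0.015,0,0,0,255]]]'

```text
clock: 6.13
tool_pos: [0.5813, 0.0692, 0.1169]
orientation: [0.001, 0.99, 0.142, 0.0]
ft_force: [0.0, 1.7, 0.0]
finger_gap: 0.103
grasp_force: 39.1
```

The side force is small and vertical force is nil, so the pin has entered the socket. I continue down with a slight +y relief.

Request:
send_rows --motion '[[[0,-0.0004,0.002,0,0,0,255],[0,-0.0004,0.004,0,0,0,255],[0,-0.0004,0.006,0,0,0,255],[0,-0.0004,0.008,0,0,0,255],[0,-0.0004,0.01,0,0,0,255],[0,-0.0004,0.012,0,0,0,255],[0,-0.0004,0.013,0,0,0,255],[0,-0.0004,0.014,0,0,0,255],[0,-0.0004,0.015,0,0,0,255],[0,-0.0004,0.016,0,0,0,255]]]'

```text
clock: 6.97
tool_pos: [0.5813, 0.0695, 0.101]
orientation: [0.001, 0.99, 0.142, 0.0]
ft_force: [1.4, -0.6, -0.1]
finger_gap: 0.101
grasp_force: 39.2
```

Request:
send_rows --motion '[[[0,0,0.0005,0,0,0,255],[0,0,0.001,0,0,0,255],[0,0,0.0015,0,0,0,255],[0,0,0.002,0,0,0,255],[0,0,0.0025,0,0,0,255],[0,0,0.003,0,0,0,255],[0,0,0.003,0,0,0,255],[0,0,0.003,0,0,0,255],[0,0,0.003,0,0,0,255],[0,0,0.003,0,0,0,255]]]'

```text
clock: 7.8
tool_pos: [0.5815, 0.0696, 0.0991]
orientation: [0.001, 0.99, 0.142, 0.001]
ft_force: [-0.6, -0.2, 9.5]
finger_gap: 0.102
grasp_force: 40.3
```

The 9.5 N upward force at z 0.099 matches the pin on the socket floor. I let go and rise.

Request:
send_rows --motion '[[[0,0,0,0,0,0,150],[0,0,0,0,0,0,0],[0,0,0,0,0,0,0],[0,0,0,0,0,0,0],[0,0,0,0,0,0,0],[0,0,0,0,0,0,0],[0,0,-0.01,0,0,0,0],[0,0,-0.03,0,0,0,0],[0,0,-0.05,0,0,0,0],[0,0,-0.07,0,0,0,0]]]'

```text
clock: 8.63
tool_pos: [0.581, 0.0696, 0.1693]
orientation: [0.001, 0.99, 0.142, -0.0]
ft_force: [0.4, -0.1, -0.5]
finger_gap: 1.0
grasp_force: 0.0
```

```bash
python3 -c "
from h import *
go([.4848,.3205,.17],-.518+np.pi)
"
```

```text
t 8.63 pos [0.581  0.0696 0.1693] yaw 0.2858 q [ 0.1   0.47  1.78 -0.    0.9   1.39] F [ 0.4 -0.1 -0.5] gap 1.0 grip 0.0
shift [-0.0216 -0.2678 -0.0011] turn [ 3.0000e-04  1.7000e-03 -2.3378e+00]
```

Request:
send_rows --motion '[[[-0.001,-0.013,0,0,0,-0.1,0],[-0.002,-0.027,0,0,0,-0.22,0],[-0.003,-0.04,0,0,0,-0.34,0],[-0.004,-0.054,0,0,0,-0.46,0],[-0.006,-0.067,0,0,0,-0.58,0],[-0.007,-0.08,0,0,0,-0.7,0],[-0.008,-0.094,0,0,0,-0.82,0],[-0.009,-0.107,0,0,0,-0.94,0],[-0.01,-0.12,0,0,0,-1.06,0],[-0.011,-0.134,0,0,0,-1.18,0]]]'

```text
clock: 9.47
tool_pos: [0.5327, 0.1956, 0.1686]
orientation: [0.001, 0.741, 0.671, -0.0]
ft_force: [0.7, -0.3, 0.0]
finger_gap: 1.0
grasp_force: 0.0
```

```bash
python3 -c "
from h import *
go([.4848,.3205,.13],-.518+np.pi)
"
```

```text
t 9.47 pos [0.5327 0.1956 0.1686] yaw 1.4716 q [ 0.33  0.45  1.82 -0.    0.88  0.43] F [ 0.7 -0.3  0. ] gap 1.0 grip 0.0
shift [ 0.1196 -0.0601  0.0384] turn [ 3.000e-04  1.600e-03 -1.152e+00]
```

Request:
send_rows --motion '[[[0.013,-0.007,0.004,0,0,-0.12,0],[0.026,-0.013,0.008,0,0,-0.24,0],[0.04,-0.02,0.012,0,0,-0.36,0],[0.053,-0.026,0.016,0,0,-0.48,0],[0.066,-0.033,0.02,0,0,-0.6,0],[0.08,-0.04,0.026,0,0,-0.72,0],[0.093,-0.046,0.032,0,0,-0.84,0],[0.106,-0.053,0.036,0,0,-0.96,0],[0.118,-0.059,0.038,0,0,-1.08,0],[0.1196,-0.0601,0.038,0,0.0015,-1.152,0]]]'

```text
clock: 10.3
tool_pos: [0.4848, 0.322, 0.1299]
orientation: [-0.0, 0.255, 0.967, 0.0]
ft_force: [-0.5, 0.8, 0.0]
finger_gap: 1.0
grasp_force: 0.0
```

Request:
send_rows --motion '[[[0,0,0,0,0,0,0],[0,0,0,0,0,0,0],[0,0,0,0,0,0,0],[0,0,0,0,0,0,0],[0,0,0,0,0,0,0],[0,0,0,0,0,0,0],[0,0,0,0,0,0,0],[0,0,0,0,0,0,0],[0,0,0,0,0,0,0],[0,0,0,0,0,0,0]]]'

```text
clock: 11.13
tool_pos: [0.4856, 0.3202, 0.1296]
orientation: [-0.0, 0.259, 0.966, -0.0]
ft_force: [0.6, 0.6, 0.1]
finger_gap: 0.999
grasp_force: 0.0
```

```bash
python3 -c "
from h import *
import cv2
go([.4848,.3205,.03],-.518+np.pi)
s=get_image('side');t=get_image('top')
cv2.imwrite('pics/s2.png',s);cv2.imwrite('pics/t2.png',t)
c=lambda i,x,y,w,h,k:cv2.convertScaleAbs(cv2.resize(i[y:y+h,x:x+w],None,fx=k,fy=k,interpolation=cv2.INTER_CUBIC),alpha=1.4)
cv2.imwrite('pics/d.png',np.hstack([c(s,210,110,100,150,4),c(t,284,166,80,120,5)]))
"
```

```text
t 11.13 pos [0.4856 0.3202 0.1296] yaw 2.6176 q [ 0.56  0.52  1.8   0.    0.82 -0.48] F [0.6 0.6 0.1] gap 0.999 grip 0.0
shift [ 0.0008 -0.0001  0.0996] turn [-0.0002 -0.0002 -0.006 ]
```

View pics/d.png

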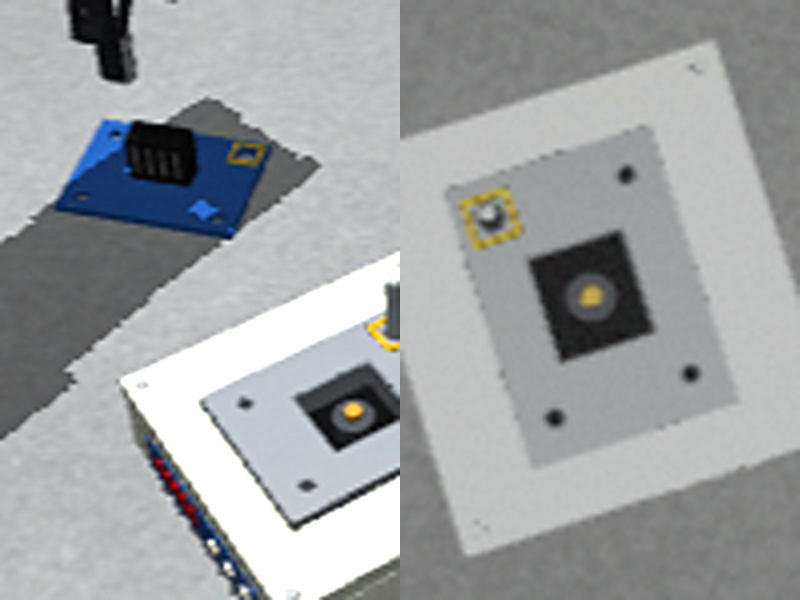

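The pin stands upright in the yellow socket, with its top at about (488,213) in the right crop. The left crop shows a fingertip at about (117,78) above the cover. I check that against the projection.

```bash
python3 -c "
from h import *
s=status.read_state(); T=rot(s['orientation'])
for y in (-.05,0,.05): 
    p=(proj('side',s['tool_pos']+T.apply([0,y,.006]))[0]-[210,110])*4; print(y,p.round())
print((proj('side',[.4848,.3205,.044])[0]-[210,110])*4, proj('top',[.5814,.0696,.113]), src((88,213),5,284,166))
"
```

```text
-0.05 [114.  83.]
0 [141.  37.]
0.05 [166.  -7.]
[155.29356079 130.93791409] [[301.49674067 207.73055685]] [301.2 208.2]
```

Request:
send_rows --motion '[[[0,0,0.015,0,0,0,0],[0,0,0.035,0,0,0,0],[0,0,0.055,0,0,-0.006,0],[0,0,0.07,0,0,-0.006,0],[0,0,0.083,0,0,-0.006,0],[0,0,0.093,0,0,-0.006,0],[0,0,0.098,0,0,-0.006,0],[0,0,0.099,0,0,-0.006,0],[0,0,0.099,0,0,-0.006,0],[0,0,0.099,0,0,-0.006,60]]]' --force 40

```text
clock: 12.07
tool_pos: [0.486, 0.3205, 0.0313]
orientation: [0.0, 0.256, 0.967, 0.0]
ft_force: [0.9, 0.6, 0.0]
finger_gap: 0.889
grasp_force: 0.0
```

Request:
send_rows --motion '[[[0,0,0,0,0,0,100],[0,0,0,0,0,0,130],[0,0,0,0,0,0,150],[0,0,0,0,0,0,170],[0,0,0,0,0,0,190],[0,0,0,0,0,0,255],[0,0,0,0,0,0,255],[0,0,0,0,0,0,255],[0,0,0,0,0,0,255],[0,0,0,0,0,0,255]]]' --force 90

```text
clock: 12.9
tool_pos: [0.4856, 0.3202, 0.0311]
orientation: [-0.0, 0.256, 0.967, -0.0]
ft_force: [-1.5, -0.7, 6.3]
finger_gap: 0.239
grasp_force: 88.5
```

Request:
send_rows --motion '[[[0,0,-0.005,0,0,0,255],[0,0,-0.018,0,0,0,255],[0,0,-0.036,0,0,0,255],[0,0,-0.056,0,0,0,255],[0,0,-0.076,0,0,0,255],[0,0,-0.096,0,0,0,255],[0,0,-0.116,0,0,0,255],[0,0,-0.134,0,0,0,255],[0,0,-0.148,0,0,0,255],[0,0,-0.155,0,0,0,255]]]'

```text
clock: 13.73
tool_pos: [0.4862, 0.3207, 0.1884]
orientation: [0.001, 0.256, 0.967, 0.001]
ft_force: [-0.1, 0.1, -2.5]
finger_gap: 0.243
grasp_force: 88.1
```

```bash
python3 -c "
from h import *
go([.5430,.0229,.186],.2858-np.pi)
"
```

```text
t 13.73 pos [0.4862 0.3207 0.1884] yaw 2.6238 q [ 0.56  0.44  1.77  0.    0.93 -0.49] F [-0.1  0.1 -2.5] gap 0.243 grip 88.1
shift [-0.1967 -0.2306  0.0021] turn [ 0.002   0.0024 -0.8036]
```

Request:
send_rows --motion '[[[-0.006,-0.007,0,0,0,-0.024,255],[-0.02,-0.023,0,0,0,-0.08,255],[-0.036,-0.042,0,0,0,-0.145,255],[-0.054,-0.063,0,0,0,-0.22,255],[-0.073,-0.086,0,0,0,-0.3,255],[-0.092,-0.108,0,0,0,-0.376,255],[-0.11,-0.129,0,0,0,-0.45,255],[-0.128,-0.15,0,0,0,-0.523,255],[-0.145,-0.17,0,0,0,-0.592,255],[-0.16,-0.188,0,0,0,-0.654,255]]]'

```text
clock: 14.57
tool_pos: [0.5313, 0.076, 0.1856]
orientation: [-0.0, -0.07, 0.998, -0.0]
ft_force: [0.0, 0.5, -3.7]
finger_gap: 0.245
grasp_force: 88.1
```

```bash
python3 -c "
from h import *
go([.5430,.0229,.186],.2858-np.pi)
"
```

```text
t 14.57 pos [0.5313 0.076  0.1856] yaw -3.0023 q [ 0.12  0.38  1.87 -0.    0.89 -1.59] F [ 0.   0.5 -3.7] gap 0.245 grip 88.1
shift [-0.0042 -0.0542 -0.0004] turn [-1.000e-04 -8.000e-04 -1.465e-01]
```

Request:
send_rows --motion '[[[-0.001,-0.014,0,0,0,-0.04,255],[-0.002,-0.028,0,0,0,-0.08,255],[-0.003,-0.04,0,0,0,-0.11,255],[-0.004,-0.049,0,0,0,-0.135,255],[-0.0042,-0.0542,0,0,0,-0.148,255],[-0.0042,-0.0542,0,0,0,-0.148,255],[-0.0042,-0.0542,0,0,0,-0.148,255],[-0.0042,-0.0542,0,0,0,-0.148,255],[-0.0042,-0.0542,0,0,0,-0.148,255],[-0.0042,-0.0542,0,0,0,-0.148,255]]]'

```text
clock: 15.4
tool_pos: [0.543, 0.0251, 0.1856]
orientation: [-0.0, -0.142, 0.99, 0.0]
ft_force: [-0.1, 0.3, -1.8]
finger_gap: 0.245
grasp_force: 88.2
```

```bash
python3 -c "
from h import *
import cv2
go([.5430,.0229,.116],.2858-np.pi)
s=get_image('side');t=get_image('top')
cv2.imwrite('pics/s3.png',s);cv2.imwrite('pics/t3.png',t)
c=lambda i,x,y,w,h,k:cv2.convertScaleAbs(cv2.resize(i[y:y+h,x:x+w],None,fx=k,fy=k,interpolation=cv2.INTER_CUBIC),alpha=1.3)
cv2.imwrite('pics/e.png',np.hstack([c(s,235,110,100,120,4),c(t,274,166,100,120,4)]))
"
```

```text
t 15.4 pos [0.543  0.0251 0.1856] yaw -2.8569 q [ 0.02  0.39  1.86 -0.    0.89 -1.83] F [-0.1  0.3 -1.8] gap 0.245 grip 88.2
shift [ 0.0005 -0.0021  0.0696] turn [ 0.0001 -0.0003 -0.0011]
```

View pics/e.png

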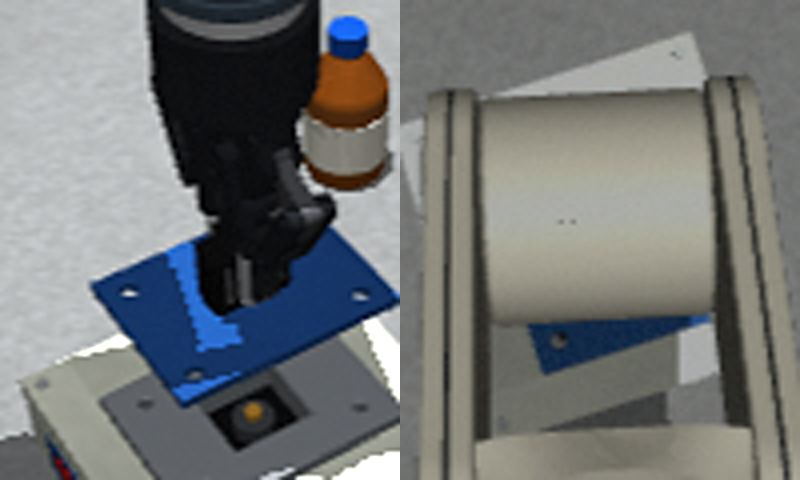

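The side crop shows cover holes at (130,293), (195,375) and (360,296), with the plate level over the flange. The top crop shows hole2 at (160,341).

```bash
python3 -c "
from h import *
import cv2
np.set_printoptions(precision=4,suppress=True)
z=.1606
uv=src([(360,296),(130,293),(195,375)],4,235,110)
P=ray('side',uv,z)[:,:2]; print(P)
print('dist 1-3',np.hypot(*(P[0]-P[2])),'want .068?? / ',np.hypot(*(P[1]-P[2])),np.hypot(*(P[0]-P[1])))
F=np.array([.5444,.0218]);
def pos(c,y,h): return c+h@np.array([[np.cos(y),np.sin(y)],[-np.sin(y),np.cos(y)]])
print('flange side thr1,2,3',pos(F,.2858,H[1:]))
print('top hole2',ray('top',src([(160,341)],4,274,166),z),'flange top thr2',pos(np.array([.5425,.0238]),.2858,H[2]))
s=cv2.imread('pics/s3.png')
m=cv2.convertScaleAbs(cv2.resize(s[165:215,255:340],None,fx=9,fy=9,interpolation=cv2.INTER_CUBIC),alpha=1.5)
cv2.imwrite('pics/f.png',m)
"
```

```text
[[ 0.5991  0.0032]
 [ 0.4858  0.0398]
 [ 0.5043 -0.0246]]
dist 1-3 0.09877241284144046 want .068?? /  0.06695147648028495 0.11910363567141151
flange side thr1,2,3 [[ 0.602   0.0033]
 [ 0.4868  0.0403]
 [ 0.506  -0.0249]]
top hole2 [[0.4836 0.0438 0.1606]] flange top thr2 [0.4849 0.0423]
```

View pics/f.png

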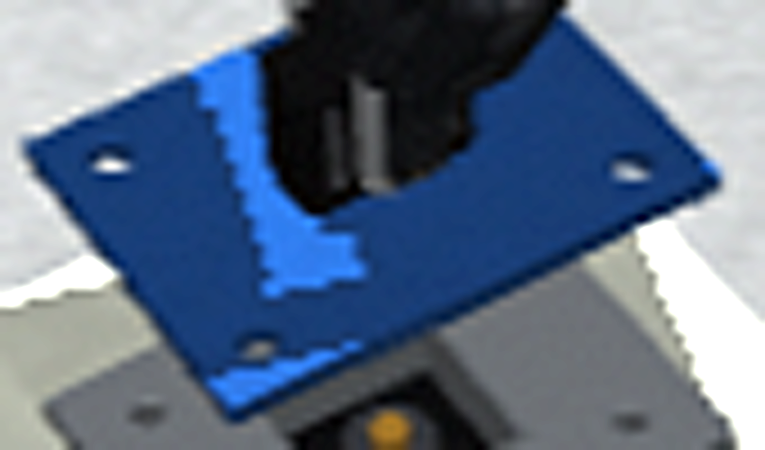

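The enlarged crop shows rims at about (111,161), (262,347) and (632,168), and top-face corners at (25,145), (230,408) and (718,178). Next is a pose fit with free height and tilt.

```bash
cat >> h.py <<'E'
def posefit(obs,x0,tilt=True):
    """obs: (cam,pixel,local point); pose x,y,z,yaw,(rx,ry) of the cover's underside centre"""
    def M(v): return R.from_euler("z",v[3])*R.from_rotvec([*(v[4:6] if tilt else (0,0)),0])
    f=lambda v:np.concatenate([(proj(c,v[:3]+M(v).apply(l))[0]-p) for c,p,l in obs])
    n=6 if tilt else 4
    r=least_squares(f,np.array([*x0,0,0])[:n]); return r.x,r.fun.reshape(-1,2)
E
python3 -c "
from h import *
np.set_printoptions(precision=4,suppress=True)
px=src([(632,168),(111,161),(262,347),(25,145),(230,408),(718,178)],9,255,165)
L=np.array([[50,-34,6],[-50,34,6],[-50,-34,6],[-65,48,6],[-65,-48,6],[65,-48,6]])*1e-3
o=[('side',p,l) for p,l in zip(px,L)]
for t in (0,1): print(*posefit(o,[.544,.022,.155,.286],t),sep='\n')
# reference: flange free-height fit in the same camera
px=src([(215,72),(280,146),(66,144),(127,225)],4,255,175)
print(posefit([('side',p,[*l,0]) for p,l in zip(px,H)],[.544,.022,.07,.286],0))
"
```

```text
[0.5441 0.0284 0.1491 0.2807]
[[-0.0881 -0.1234]
 [ 0.0965 -0.2756]
 [-0.3743 -0.3943]
 [ 0.1659  0.2737]
 [ 0.1362  0.5005]
 [ 0.0736  0.005 ]]
[ 0.5438  0.0276  0.1497  0.2851 -0.004   0.0107]
[[-0.0772 -0.0221]
 [ 0.0094 -0.2558]
 [-0.3076 -0.4841]
 [ 0.0438  0.2869]
 [ 0.236   0.3636]
 [ 0.0946  0.1111]]
(array([0.5443, 0.0215, 0.0704, 0.2851]), array([[-0.0944,  0.0194],
       [ 0.055 ,  0.1172],
       [-0.0652, -0.0923],
       [ 0.0961, -0.0416]]))
```

The plate is level. Both cameras call for a correction of about (+1.5,-1.3) mm. I apply it and come down to just above the pin tip.

Request:
send_rows --motion '[[[-0.001,-0.0015,0.002,0,0,0,255],[-0.0011,-0.0017,0.006,0,0,0,255],[-0.0011,-0.0017,0.012,0,0,0,255],[-0.0011,-0.0017,0.018,0,0,0,255],[-0.0011,-0.0017,0.023,0,0,0,255],[-0.0011,-0.0017,0.028,0,0,0,255],[-0.0011,-0.0017,0.031,0,0,0,255],[-0.0011,-0.0017,0.033,0,0,0,255],[-0.0011,-0.0017,0.033,0,0,0,255],[-0.0011,-0.0017,0.033,0,0,0,255]]]'

```text
clock: 16.33
tool_pos: [0.5447, 0.0232, 0.1526]
orientation: [-0.0, -0.142, 0.99, -0.0]
ft_force: [0.4, -0.2, -2.7]
finger_gap: 0.246
grasp_force: 88.2
```

```bash
cat > m.py <<'E'
from h import *
import cv2
def look(tag):
    """contours of non-blue islands inside the blue plate: hole centres in each camera"""
    for n in ("side","top"):
        im=get_image(n); cv2.imwrite(f"pics/{n}_{tag}.png",im)
        b=cv2.resize(im,None,fx=8,fy=8,interpolation=cv2.INTER_CUBIC)[150*8:270*8,240*8:380*8].astype(int)
        m=((b[...,0]>b[...,2]*1.6)&(b[...,0]>b[...,1]*1.25)&(b[...,0]>45)).astype(np.uint8)
        cs,h=cv2.findContours(m,cv2.RETR_CCOMP,cv2.CHAIN_APPROX_NONE)
        for c,hh in zip(cs,h[0]):
            a=cv2.contourArea(c)
            if hh[3]>=0 and 150<a<3000 or hh[3]<0 and a>20000:
                x,y,w,g=cv2.boundingRect(c); M=cv2.moments(c)
                print(n,"hole" if hh[3]>=0 else "plate",a,(src((M["m10"]/M["m00"],M["m01"]/M["m00"]),8,240,150)).round(2),"box",src((x,y),8,240,150).round(1),src((x+w,y+g),8,240,150).round(1))
                if hh[3]<0: print("  poly",src(cv2.approxPolyDP(c,20,True)[:,0],8,240,150).round(1).tolist())
E
python3 -c "
from m import *
go([.5430,.0229,.116],.2858-np.pi)
look('4')"
```

```text
t 16.33 pos [0.5447 0.0232 0.1526] yaw -2.8573 q [ 0.02  0.44  1.87 -0.    0.82 -1.83] F [ 0.4 -0.2 -2.7] gap 0.246 grip 88.2
shift [0.0017 0.0001 0.0366] turn [ 0.     -0.0003 -0.0015]
side plate 95989.0 [295.45 199.46] box [260.1 178.2] [334.7 222.7]
  poly [[334.6, 195.4], [318.4, 178.2], [305.3, 194.4], [292.4, 199.8], [285.6, 192.3], [288.3, 179.1], [260.1, 191.9], [282.3, 222.6]]
side hole 348.5 [285.36 214.46] box [283.7 213.4] [287.1 215.7]
side hole 492.5 [330.57 197.78] box [326.2 195.2] [334.4 200.3]
side hole 408.5 [325.46 194.7 ] box [323.6 193.7] [327.7 195.8]
side hole 431.0 [269.12 193.93] box [267.1 192.9] [271.3 195.1]
top plate 20152.0 [323.99 248.64] box [306.6 242.8] [351.1 257.6]
  poly [[350.9, 244.4], [306.6, 246.2], [311.7, 257.4]]
top hole 999.0 [314.34 249.38] box [311.9 247.2] [316.8 251.7]
```

```bash
cat >> m.py <<'E'
def fix(uv,z,top2=None,Fs=(.5443,.0218,.2858),Ft=(.5425,.0238,.2858)):
    """offset of cover from flange, per camera, world x,y (m); uv = side hole1,2,3"""
    P=ray("side",uv,z)[:,:2]
    pos=lambda F,h:np.array(F[:2])+h@np.array([[np.cos(F[2]),np.sin(F[2])],[-np.sin(F[2]),np.cos(F[2])]])
    d=P-pos(Fs,H[1:]); r,e=fit(P[[0,2,1]],H[[1,3,2]]); print("z",z,"side off mm",(d*1e3).round(1).tolist(),"centre",((r[:2]-Fs[:2])*1e3).round(1),"yaw",round((r[2]+np.pi/2)%np.pi-np.pi/2,4),"res",e.round(4))
    if top2 is not None: print("   top hole2 off mm",((ray("top",top2,z)[0,:2]-pos(Ft,H[2]))*1e3).round(1))
E
python3 -c "
from m import *
for z in (.1276,.1246): fix([(325.46,194.70),(269.12,193.93),(285.36,214.46)],z,(314.34,249.38))
uv=np.array([(325.46,194.70),(269.12,193.93),(285.36,214.46)])
print(posefit([('side',p,[*l,.003]) for p,l in zip(uv,H[1:])],[.544,.022,.12,.286],0))
"
```

```text
z 0.1276 side off mm [[-0.5, -1.8], [0.1, -1.8], [0.2, -1.5]] centre [-0.  -1.7] yaw 0.2851 res 0.0004
   top hole2 off mm [1.  0.1]
z 0.1246 side off mm [[0.5, 0.7], [0.5, 0.9], [0.7, 0.9]] centre [0.5 0.8] yaw 0.2851 res 0.0001
   top hole2 off mm [0.9 0.2]
(array([0.54486673, 0.02273417, 0.12148695, 0.28569967]), array([[ 0.00639484, -0.04283659],
       [ 0.04637845,  0.01743296],
       [-0.05029125,  0.0242294 ]]))
```

Fitted height is 0.1215 against 0.1216 expected, and the offset is about (+0.7,+0.5) mm. I correct that and lower over the pin in two steps.

Request:
send_rows --motion '[[[0.0008,-0.0003,0,0,0,0,255],[0.0008,-0.0003,0.001,0,0,0,255],[0.0008,-0.0003,0.003,0,0,0,255],[0.0008,-0.0003,0.005,0,0,0,255],[0.0008,-0.0003,0.007,0,0,0,255],[0.0008,-0.0003,0.009,0,0,0,255],[0.0008,-0.0003,0.011,0,0,0,255],[0.0008,-0.0003,0.0125,0,0,0,255],[0.0008,-0.0003,0.0135,0,0,0,255],[0.0008,-0.0003,0.0135,0,0,0,255]]]'

```text
clock: 17.27
tool_pos: [0.5438, 0.0227, 0.1388]
orientation: [-0.0, -0.142, 0.99, 0.0]
ft_force: [0.1, -0.5, -2.5]
finger_gap: 0.244
grasp_force: 88.2
```

```bash
python3 -c "
from m import *
go([.5430,.0229,.116],.2858-np.pi)
look('5')"
```

```text
t 17.27 pos [0.5438 0.0227 0.1388] yaw -2.8574 q [ 0.02  0.46  1.88 -0.    0.8  -1.84] F [ 0.1 -0.5 -2.5] gap 0.244 grip 88.2
shift [0.0007 0.0004 0.0228] turn [ 0.0001 -0.0006 -0.0016]
side plate 92790.0 [295.03 204.15] box [260.7 183.1] [333.7 227.2]
  poly [[333.6, 200.7], [318.3, 183.1], [304.8, 199.3], [292.1, 204.6], [285.6, 197.1], [288.6, 183.9], [260.7, 196.4], [282.8, 227.1]]
side hole 268.0 [285.01 225.27] box [282.1 223.8] [287.7 226.7]
side hole 371.5 [285.26 218.87] box [283.4 217.9] [287.6 220.1]
side hole 349.0 [325.01 199.08] box [323.1 198.2] [327.1 200.2]
side hole 398.0 [269.33 198.36] box [267.6 197.3] [271.3 199.6]
top hole 1026.0 [314.51 249.49] box [312.3 247.2] [316.9 251.9]
```

```bash
python3 -c "
from m import *
fix([(325.01,199.08),(269.33,198.36),(285.26,218.87)],.1108,(314.51,249.49))"
```

```text
z 0.1108 side off mm [[-0.2, 0.6], [-0.3, 0.7], [-0.4, 0.6]] centre [-0.3  0.6] yaw 0.2851 res 0.0001
   top hole2 off mm [ 0.3 -0.1]
```

Request:
send_rows --motion '[[[0,0,0.002,0,0,0,255],[0,0,0.005,0,0,0,255],[0,0,0.008,0,0,0,255],[0,0,0.011,0,0,0,255],[0,0,0.014,0,0,0,255],[0,0,0.017,0,0,0,255],[0,0,0.0195,0,0,0,255],[0,0,0.0215,0,0,0,255],[0,0,0.0225,0,0,0,255],[0,0,0.0225,0,0,0,255]]]'

```text
clock: 18.2
tool_pos: [0.5438, 0.0227, 0.1164]
orientation: [-0.0, -0.142, 0.99, 0.0]
ft_force: [-0.7, -0.2, -2.5]
finger_gap: 0.24
grasp_force: 88.2
```

```bash
python3 -c "
from m import *
go([.5430,.0229,.116],.2858-np.pi)
look('6')"
```

```text
t 18.2 pos [0.5438 0.0227 0.1164] yaw -2.8574 q [ 0.02  0.5   1.89 -0.    0.75 -1.84] F [-0.7 -0.2 -2.5] gap 0.24 grip 88.2
shift [0.0007 0.0004 0.0004] turn [ 0.0001 -0.0006 -0.0016]
side plate 90960.0 [295.3  210.92] box [261.4 190.2] [333.6 233.4]
  poly [[333.4, 206.4], [318.9, 190.2], [305.4, 205.9], [291.9, 211.3], [286.2, 204.9], [288.6, 190.7], [261.4, 203.4], [283.3, 233.3]]
side hole 384.0 [285.65 225.47] box [283.8 224.3] [287.7 226.6]
side hole 269.5 [324.61 205.93] box [322.8 205.2] [326.4 206.8]
side hole 282.0 [270.13 205.03] box [268.4 204.2] [272.1 206.1]
top hole 953.5 [314.63 249.31] box [312.3 247.1] [316.9 251.6]
```

```bash
python3 -c "
from m import *
fix([(324.61,205.93),(270.13,205.03),(285.65,225.47)],.0884,(314.63,249.31))"
```

```text
z 0.0884 side off mm [[-0.6, 0.2], [-0.4, 0.8], [-0.7, 0.7]] centre [-0.5  0.5] yaw 0.2808 res 0.0
   top hole2 off mm [ 0.1 -0.2]
```

Request:
send_rows --motion '[[[0,0,0,0,0,0,255],[0,0,0,0,0,0,255],[0,0,0,0,0,0,255],[0,0,0,0,0,0,255],[0,0,0,0,0,0,255],[0,0,0,0,0,0,255],[0,0,0,0,0,0,255],[0,0,0,0,0,0,255],[0,0,0,0,0,0,255],[0,0,0,0,0,0,255]]]'

```text
clock: 19.13
tool_pos: [0.5439, 0.0227, 0.1166]
orientation: [-0.0, -0.142, 0.99, 0.0]
ft_force: [-0.5, -0.3, -3.5]
finger_gap: 0.246
grasp_force: 88.2
```

The cover is within 1 mm of alignment, level and still, about 15 mm above the flange, with no contact force. I hand the job in.

```bash
python3 -c "
from bench import env
print(env.finish_job())"
```

```text
the job is handed in; nothing more can be done
None
```

The job is handed in, and no verdict came back: the pin is home in the socket and released, and the cover is held level and still over it, about 15 mm above the flange. By camera its holes are within about 1 mm of the holes below, and the force readings showed no contact with the flange or pin.

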